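# Rewind the tall cake-collar film dispenser

### The job

Two film dispensers for cake collars stand on the steel worktop, a tall one and a low one, each with a rewind crank on its lid. Wind the tall dispenser's crank clockwise (seen from above) until its stiff drag suddenly drops away, which happens after a little more than one turn; stop within half a turn of that and let go. Leave the low dispenser's crank alone.

Things in the scene. Friction and masses are not known exactly. Their poses are not given: they have to be found in the camera images.
- tall_crank (a joint): Crank of the tall dispenser, turning on its lid about the vertical axis. Value in rad, grows clockwise seen from above; at 0 and full turns the arm points away from the black exit block. Starts between 0 and 1.6. It drags with 0.3 to 0.8 N m (5 to 13 N at the knob) until 8 rad, where the drag drops within 0.5 rad to under 0.1 N m; beyond that it turns freely and stays where left. Stops at -0.1 and 13.5.
- tall_knob (a point): Middle of the upright round black knob of the tall dispenser's crank: 20 mm in diameter, 41 mm tall, at the end of the crank arm, 60 mm from the axis. The point is on the knob's own axis, 19 mm below its top, 22 mm above its foot and 24 mm above the flat steel arm. The knob spins freely on its pin, so it can be held from above without turning the gripper as it goes round; nothing else in its circle is as high.
- tall_axis (a point): Point on the crank axis of the tall dispenser, at the top of the crank's hub, 129 mm above the worktop; the knob's middle circles 23 mm higher. The dispenser is a closed upright aluminium drum, 104 mm in diameter, 115 mm high, with a black film-exit block on one side, on a round dark base of 124 mm diameter fixed to the worktop. x points to the exit block, z up.
- low_knob (a point): Middle of the knob of the low dispenser's crank, to be left alone: the same machine with the same crank and knob, but a drum only 65 mm high, standing 0.26 to 0.44 m from the tall one, to its left or right.

How it is judged:
By the outcome, as a careful person would: the job done as asked, in the order asked, and still so for the second after the job is handed in, with the robot touching nothing.
It also fails if it takes over 51 s, if anything falls off the work surface, if the arm or the gripper's body presses on something with over 40 N, if the wrist force passes 120 N, or if a joint passes its speed limit or range.

### The arm

A 7-joint arm with a two-finger parallel gripper is mounted at the origin on the work surface. World frame = base frame: x ahead of the robot, y to its left, z up, the work surface at z = 0. Lengths are in m, angles in rad, forces in N, time in s.
With the tool pointing down it reaches from about 0.35 to 0.9 m from the base axis. Payload 8.1 kg.
Tool frame: the origin (TCP) lies midway between the tips of the shut fingers; the grasp point (between the pads) lies 19 mm behind it; z points along the fingers, y is the line along which they close (so a half turn about z gives the same grasp; the last joint's range is limited). The gripper opens to 92 mm and grips with 3 to 60 N. Pads are 19 mm wide; open, the fingers measure 130 mm over their backs; the gripper's body (75 mm by 190 mm) begins 47 mm behind the grasp point.
Start: joints at [1.015, 0.434, 0.025, 1.573, -0.012, 1.134, -0.075], TCP at [0.273, -0.562, 0.227] pointing down, gripper open.
Joint ranges: [-2.62, 2.62], [-0.44, 2.09], [-1.27, 1.32], [0.08, 2.57], [-1.32, 4.46], [0.12, 2], [-2.74, 2.74]. Speed limits (rad/s): [2.22, 2.22, 3.01, 3.01, 3.14, 3.14, 3.14].

### API

Orientations are given as a rotation vector (axis times angle).
In Python, from cell import arm gives the robot as it stands.
- The arm moves only by the tool move_arm, never from a script. Its argument "motion" is a list of rows, each an object of numbers: "tx", "ty", "tz": the shift along the tool's x, y, z normalised to -1 to 1, where 1 is 1000 mm; "twist": the turn about the tool's z normalised to -1 to 1, where 1 is pi/2 rad. In form: [{"tx": .., "ty": .., "tz": .., "twist": ..}, ...]. A call has 1 to 12 rows; each row shifts and turns the commanded pose from where the row before left it, along the tool's axes as they then stand; what a row does not reach is not made up. A row lasts 1/10 s, in which the tool goes at most 50 mm and 8.59 degrees, less where a joint would pass 70% of its speed; a pose out of reach is approached as far as the arm can. A call with a number of a shift or a turn outside -1 to 1 is refused whole. A call with a gripper value outside its range is refused whole. "gripper" is the gripper's target within -1 to 1 (shut at 1, half-way at 0, fully open at -1), set as the call begins (left out, the last holds). The fingers move at their own pace and stop on an object; "squeeze" is the grip in N (left out, the last holds). Time passes only in rows, so rows that do not move let the fingers close. It gives the time, the measured TCP pose, the force, the opening and the grip force at its end, in the units of the state.
- arm.observe(): the state, without advancing time (a new reading comes with each control period).
- arm.get_image(name): name is "side" or "top" or "wrist"; returns the picture (384x512x3 uint8, red, green, blue); there is no depth.
- arm.calibration(name): a dict with "K" (3x3 intrinsics, pixels), "T" (4x4, takes a point from camera to world coordinates). Camera axes: x right, y down, z forward; pixel columns grow to the right and rows downward; lengths in m; the calibration is good to about 2 mm. The wrist camera is an equidistant fisheye: a pixel r from the principal point sees the ray r / f radians off the axis. A picture is of the moment at which its call begins: read the wrist's pose just before it. calibration takes no time and is no camera call; for the wrist camera it gives the pose at the moment of the call.
- arm.sign_off(): hands the job in; it is judged then, once.
Trained networks look in the newest picture that a camera, given by its name, has taken for a name from the list of things; names that differ only in an ending like _2 or _b are one class to them, and where a whole thing is asked for, a point or a joint stands for the part that bears it (a point fixed in the world has none). Each returns a list of dicts, best first, with "conf" (0 to 1); they miss things now and then, are a little off and sometimes report something else, mostly with a low value. They report only what shows in the picture. A call takes as long as a camera call.
- arm.look_for(camera, query): "point" ([column, row] as shares, 0 to 1, of the picture: columns of its width, rows of its height, amid what is visible of it).
- arm.regions_of(camera, query): "region" (384x512 bool, what is visible of it) and "point" ([column, row] as shares, 0 to 1, of the picture: columns of its width, rows of its height, amid what is visible of it).
- arm.place_of(camera, query): "point" ([column, row] as shares, 0 to 1, of the picture: columns of its width, rows of its height: a listed point, or the origin of a listed thing).
The state is a dict: "clock": time; "joints": joint angles; "dq": joint speeds; "joint_efforts": joint torques, N m; "position": TCP position; "ee_rot": TCP orientation; "force": force on the tool from outside, world axes, zero at the start; "ft_torque": the same for the moment, N m; "width": opening from 0.0 (shut) to 1.0 (fully open); "gripper_force": force on a finger pad.
Only numpy, scipy, OpenCV 4.12 (cv2) and the standard library are available. Lean on these libraries where they do the work, as an engineer would, in place of code of your own. Each camera call takes 0.05 s, during which the arm holds its last target. There are 200 camera calls.

## Working session

There is one attempt and no reset: what is moved stays moved. The work goes in short steps, Python scripts to look and compute and a tool call to move; the robot and the scene stay as the last step left them, time stands still between calls to the robot, and variables do not carry over. Pictures are saved under pics/ and viewed, at most 10 in all, crops included, and the job is handed in when it is done.

Besides the shell and the picture viewer there is one more tool, called after "Request:" by a JSON object that holds its "fn" and its "kwargs", one argument or row to a line. move_arm: Moves the arm, as the interface text tells. Scaled input: -1 to 1 covers 1000 mm each way for a shift and pi/2 rad each way for a turn. Its arguments: {"type":"object","properties":{"motion":{"type":"array","items":{"type":"object","properties":{"tx":{"type":"number"},"ty":{"type":"number"},"tz":{"type":"number"},"twist":{"type":"number"}}}},"gripper":{"type":"number"},"squeeze":{"type":"number"}},"required":["motion"]}

```bash
mkdir -p pics; cat > h.py <<'E'
from cell import arm
import numpy as np, cv2
def ray(cam,pt):
    c=arm.calibration(cam);K=np.array(c["K"]);T=np.array(c["T"])
    u=pt[0]*512;v=pt[1]*384
    x=(u-K[0,2])/K[0,0];y=(v-K[1,2])/K[1,1]
    if cam=="wrist":
        r=np.hypot(x,y);d=np.array([x/r*np.sin(r),y/r*np.sin(r),np.cos(r)]) if r>1e-9 else np.array([0,0,1.])
    else:
        d=np.array([x,y,1.])
    d=T[:3,:3]@d
    return T[:3,3],d/np.linalg.norm(d)
def tri(rays):
    A=np.zeros((3,3));b=np.zeros(3)
    for o,d in rays:
        P=np.eye(3)-np.outer(d,d);A+=P;b+=P@o
    p=np.linalg.solve(A,b)
    return p,[np.linalg.norm((np.eye(3)-np.outer(d,d))@(p-o)) for o,d in rays]
def atz(r,z):
    return r[0]+r[1]*(z-r[0][2])/r[1][2]
E
python3 - <<'E'
from h import *
s=arm.observe();print(s)
ims=[]
for c in("side","top","wrist"):
    ims.append(arm.get_image(c))
    for q in("tall_knob","tall_axis","low_knob"):
        for f in arm.place_of(c,q)[:2]:
            r=ray(c,f["point"]);z={"tall_knob":.152,"tall_axis":.129,"low_knob":.102}[q]
            print(c,q,np.round(f["point"],3),round(f["conf"],2),atz(r,z).round(3))
cv2.imwrite("pics/a.png",cv2.cvtColor(cv2.resize(np.hstack(ims[:2]),(800,300)),cv2.COLOR_RGB2BGR))
cv2.imwrite("pics/b.png",cv2.cvtColor(ims[2],cv2.COLOR_RGB2BGR))
E
```

```text
{'clock': 0.0, 'joints': array([ 1.01540349,  0.43522248,  0.0249958 ,  1.57405612, -0.0116107 ,
        1.13399989, -0.07510116]), 'dq': array([ 0.00033915,  0.00177051, -0.00223146, -0.00123984, -0.00215428,
       -0.00180864, -0.00145203]), 'joint_efforts': array([ 8.10121037e-04, -6.67842436e+01,  9.85311382e-01, -3.14449096e+01,
       -6.05119555e-02,  4.30754106e-02,  9.50753792e-05]), 'position': array([ 0.27315086, -0.56160553,  0.2259614 ]), 'ee_rot': array([-3.06003168e+00, -7.04709942e-01,  7.55042822e-04]), 'force': array([0.80824791, 0.54645548, 0.4401287 ]), 'ft_torque': array([-0.00324034, -0.04473721,  0.00542717]), 'gripper_force': 0.0, 'width': 0.9982368891125833}
side tall_knob [0.513 0.62 ] 0.84 [0.526 0.104 0.152]
side tall_axis [0.48  0.693] 0.72 [0.55  0.156 0.129]
side low_knob [0.538 0.491] 0.76 [ 0.523 -0.089  0.102]
top tall_knob [0.412 0.492] 0.63 [0.528 0.093 0.152]
top tall_knob [0.588 0.513] 0.28 [ 0.519 -0.082  0.152]
top low_knob [0.594 0.52 ] 0.55 [ 0.525 -0.093  0.102]
```

View pics/a.png

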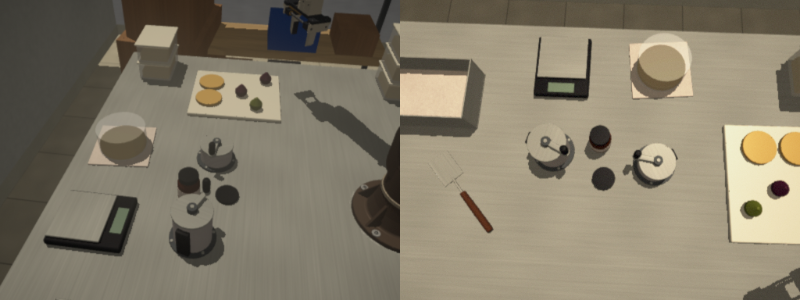

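View pics/b.png

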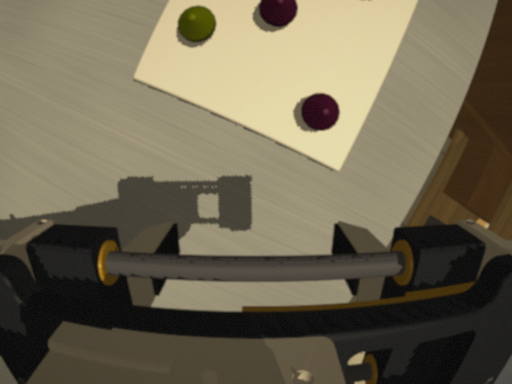

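```bash
python3 - <<'E'
from h import *
a=arm.get_image("side");b=arm.get_image("top")
s=cv2.resize(a[170:330,190:340],(400,427),interpolation=cv2.INTER_CUBIC)
t=cv2.resize(b[140:250,150:253],(400,427),interpolation=cv2.INTER_CUBIC)
cv2.imwrite("pics/c.png",cv2.cvtColor(np.hstack([s,t]),cv2.COLOR_RGB2BGR))
for c,k,q in[("side",0,0)]:pass
ks=arm.place_of("side","tall_knob");kt=arm.place_of("top","tall_knob")
print(tri([ray("side",ks[0]["point"]),ray("top",kt[0]["point"])]))
ls=arm.place_of("side","low_knob");lt=arm.place_of("top","low_knob")
print(tri([ray("side",ls[0]["point"]),ray("top",lt[0]["point"])]))
print([(f["conf"],f["point"]) for c in("side","top") for f in arm.place_of(c,"tall_axis")])
print(tri([ray("side",(.48,.693)),ray("top",(147/400,144/300))]))
print("jar",tri([ray("side",(188/400,175/300)),ray("top",(200/400,133/300))]))
print(arm.calibration("top")["T"][:3,3],arm.calibration("side")["T"][:3,3])
E
```

```text
Traceback (most recent call last):
IndexError: list index out of range
```

View pics/c.png

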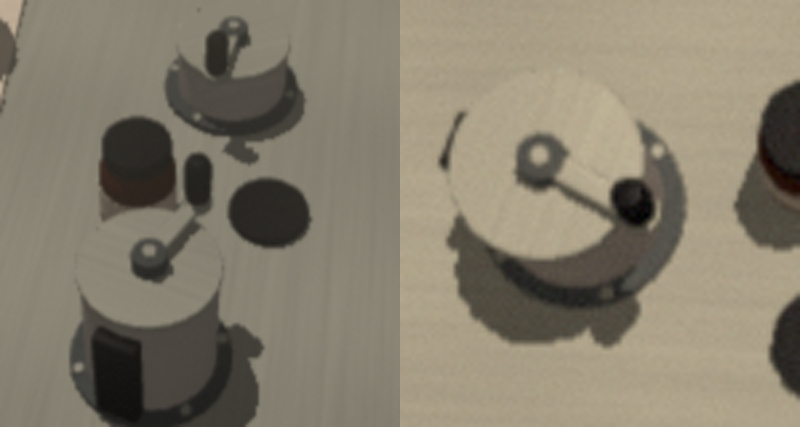

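```bash
python3 - <<'E'
from h import *
for n,a,b in[("knob",(.516,.6185),(.4097,.4994)),("hub",(.480,.682),(.364,.4686)),("low",(.538,.491),(.594,.52)),("jar",(190/512+137/2.667/512,(170+135/2.667)/384),((150+385/3.883)/512,(140+130/3.883)/384))]:
    p,e=tri([ray("side",a),ray("top",b)]);print(n,p.round(4),np.round(e,4), "top@z",atz(ray("top",b),{"knob":.152,"hub":.129,"low":.102,"jar":.06}[n]).round(4))
r=ray("top",((150+52/3.883)/512,(140+140/3.883)/384));print("block",atz(r,.05))
E
```

```text
knob [0.5241 0.0954 0.1434] [0.0004 0.0004] top@z [0.5219 0.0941 0.152 ]
hub [0.5505 0.1467 0.1283] [0.0014 0.0014] top@z [0.5489 0.1466 0.129 ]
low [ 0.5239 -0.0936  0.0981] [0.0011 0.0011] top@z [ 0.5242 -0.0933  0.102 ]
jar [0.5782 0.0223 0.1035] [0.0035 0.0035] top@z [0.5862 0.0248 0.06  ]
block [0.5746034  0.21677176 0.05      ]
```

Request:
{"fn": "move_arm", "kwargs": {
  "motion": [
    {"twist": 0.072},
    {"twist": 0.072},
    {"twist": 0.072},
    {"twist": 0.072},
    {"tx": 0.015, "ty": -0.04},
    {"tx": 0.015, "ty": -0.04},
    {"tx": 0.015, "ty": -0.04},
    {"tx": 0.015, "ty": -0.04},
    {"tx": 0.015, "ty": -0.04},
    {"tx": 0.015, "ty": -0.04},
    {"tx": 0.015, "ty": -0.04},
    {"tx": 0.015, "ty": -0.04}
  ],
  "gripper": -1,
  "squeeze": 40
}}

```text
invalid input
```

Request:
{"fn": "move_arm", "kwargs": {
  "motion": [
    {"tx": 0, "ty": 0, "tz": 0, "twist": 0.072},
    {"tx": 0, "ty": 0, "tz": 0, "twist": 0.072},
    {"tx": 0, "ty": 0, "tz": 0, "twist": 0.072},
    {"tx": 0, "ty": 0, "tz": 0, "twist": 0.072},
    {"tx": 0.015, "ty": -0.04, "tz": 0, "twist": 0},
    {"tx": 0.015, "ty": -0.04, "tz": 0, "twist": 0},
    {"tx": 0.015, "ty": -0.04, "tz": 0, "twist": 0},
    {"tx": 0.015, "ty": -0.04, "tz": 0, "twist": 0},
    {"tx": 0.015, "ty": -0.04, "tz": 0, "twist": 0},
    {"tx": 0.015, "ty": -0.04, "tz": 0, "twist": 0},
    {"tx": 0.015, "ty": -0.04, "tz": 0, "twist": 0},
    {"tx": 0.015, "ty": -0.04, "tz": 0, "twist": 0}
  ],
  "gripper": -1,
  "squeeze": 40
}}

```text
clock: 2.0
position: [0.3937, -0.2404, 0.227]
ee_rot: [3.141, 0.0, 0.001]
force: [0.7, 0.3, -0.1]
width: 1.004
gripper_force: 0.0
```

Request:
{"fn": "move_arm", "kwargs": {
  "motion": [
    {"tx": 0.013, "ty": -0.042, "tz": 0, "twist": 0},
    {"tx": 0.013, "ty": -0.042, "tz": 0, "twist": 0},
    {"tx": 0.013, "ty": -0.042, "tz": 0, "twist": 0},
    {"tx": 0.013, "ty": -0.042, "tz": 0, "twist": 0},
    {"tx": 0.013, "ty": -0.042, "tz": 0, "twist": 0},
    {"tx": 0.013, "ty": -0.042, "tz": 0, "twist": 0},
    {"tx": 0.013, "ty": -0.042, "tz": 0, "twist": 0},
    {"tx": 0.013, "ty": -0.042, "tz": 0, "twist": 0},
    {"tx": 0, "ty": 0, "tz": 0, "twist": 0}
  ]
}}

```text
clock: 2.9
position: [0.498, 0.1009, 0.227]
ee_rot: [-3.138, -0.013, -0.002]
force: [-1.3, 0.1, 0.1]
width: 0.998
gripper_force: 0.0
```

```bash
python3 - <<'E'
from h import *
s=arm.observe();print(s["position"],s["joints"].round(2))
im=arm.get_image("wrist");print(arm.calibration("wrist"))
cv2.imwrite("pics/d.png",cv2.cvtColor(im,cv2.COLOR_RGB2BGR))
for q,z in(("tall_knob",.152),("tall_axis",.129)):
    for f in arm.place_of("wrist",q)[:2]:
        print(q,np.array(f["point"])*[512,384],f["conf"],atz(ray("wrist",f["point"]),z))
E
```

```text
[0.49803319 0.10091909 0.22700875] [-0.07  0.26 -0.29  1.84  0.08  1.05 -1.95]
{'K': array([[297.31863964,   0.        , 255.25642302],
       [  0.        , 297.31863964, 191.55889703],
       [  0.        ,   0.        ,   1.        ]]), 'T': array([[ 6.20508302e-03, -9.62113605e-01, -2.72578259e-01,
         5.70905542e-01],
       [-9.99980646e-01, -6.09356841e-03, -1.25563150e-03,
         9.79389347e-02],
       [-4.52914119e-04,  2.72580775e-01, -9.62132795e-01,
         3.84721937e-01],
       [ 0.00000000e+00,  0.00000000e+00,  0.00000000e+00,
         1.00000000e+00]])}
tall_knob [263.3216 169.3824] 0.69 [0.52308198 0.08872266 0.152     ]
tall_axis [199.8848 132.7872] 0.8 [0.55088286 0.14156352 0.129     ]
```

View pics/d.png

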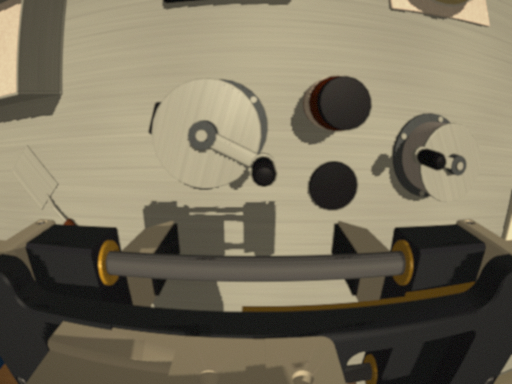

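Request:
{"fn": "move_arm", "kwargs": {
  "motion": [
    {"tx": 0.025, "ty": 0.008, "tz": 0, "twist": 0},
    {"tx": 0, "ty": 0, "tz": 0.03, "twist": 0},
    {"tx": 0, "ty": 0, "tz": 0.03, "twist": 0},
    {"tx": 0, "ty": 0, "tz": 0.02, "twist": 0},
    {"tx": 0, "ty": 0, "tz": 0.01, "twist": 0},
    {"tx": 0, "ty": 0, "tz": 0, "twist": 0}
  ]
}}

```text
clock: 3.65
position: [0.5214, 0.0845, 0.1358]
ee_rot: [3.141, -0.002, -0.003]
force: [0.3, 0.1, 0.2]
width: 1.002
gripper_force: 0.0
```

```bash
python3 - <<'E'
from h import *
s=arm.observe();print(s["position"],s["force"])
im=arm.get_image("wrist");im2=arm.get_image("side")
cv2.imwrite("pics/e.png",cv2.cvtColor(np.hstack([cv2.resize(im[100:300,130:380],(400,320)),cv2.resize(im2[170:320,190:340],(400,320))]),cv2.COLOR_RGB2BGR))
for q,z in(("tall_knob",.152),("tall_axis",.129)):
    for f in arm.place_of("wrist",q)[:2]:
        print(q,np.array(f["point"])*[512,384],f["conf"],atz(ray("wrist",f["point"]),z))
E
```

```text
[0.52142365 0.08454586 0.13584734] [0.26075704 0.07884739 0.15614318]
tall_knob [235.7248 247.104 ] 0.83 [0.52452096 0.09648397 0.152     ]
tall_axis [147.4048 187.3152] 0.79 [0.55183921 0.15173642 0.129     ]
```

View pics/e.png

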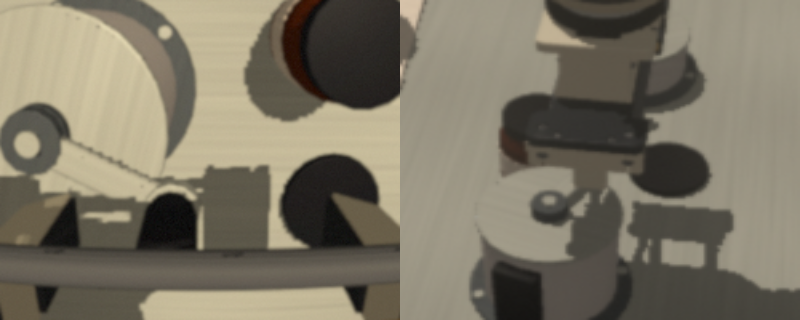

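Request:
{"fn": "move_arm", "kwargs": {
  "motion": [
    {"tx": 0.003, "ty": -0.011, "tz": 0, "twist": 0},
    {"tx": 0, "ty": 0, "tz": 0, "twist": 0},
    {"tx": 0, "ty": 0, "tz": 0, "twist": 0}
  ]
}}

```text
clock: 4.15
position: [0.5254, 0.0978, 0.1371]
ee_rot: [-3.141, -0.002, -0.001]
force: [0.5, 0.5, -0.3]
width: 0.997
gripper_force: 0.0
```

Request:
{"fn": "move_arm", "kwargs": {
  "motion": [
    {"tx": 0, "ty": 0, "tz": 0, "twist": 0},
    {"tx": 0, "ty": 0, "tz": 0, "twist": 0},
    {"tx": 0, "ty": 0, "tz": 0, "twist": 0},
    {"tx": 0, "ty": 0, "tz": 0, "twist": 0},
    {"tx": 0, "ty": 0, "tz": 0, "twist": 0},
    {"tx": 0, "ty": 0, "tz": 0, "twist": 0},
    {"tx": 0, "ty": 0, "tz": 0, "twist": 0},
    {"tx": 0, "ty": 0, "tz": 0, "twist": 0}
  ],
  "gripper": 1,
  "squeeze": 40
}}

```text
clock: 4.95
position: [0.5252, 0.097, 0.1367]
ee_rot: [3.142, 0.001, -0.0]
force: [0.4, 0.2, -0.1]
width: 0.353
gripper_force: 0.0
```

```bash
python3 - <<'E'
from h import *
s=arm.observe();print(s["position"],s["ee_rot"],s["force"],s["width"]*92,s["gripper_force"])
E
```

```text
[0.52518741 0.09703807 0.13671099] [ 3.14156221e+00  5.18988516e-04 -4.51503177e-05] [ 0.41335789  0.21598974 -0.05101484] 32.49905405110672 0.0
```

Still closing; wait more.

Request:
{"fn": "move_arm", "kwargs": {
  "motion": [
    {"tx": 0, "ty": 0, "tz": 0, "twist": 0},
    {"tx": 0, "ty": 0, "tz": 0, "twist": 0},
    {"tx": 0, "ty": 0, "tz": 0, "twist": 0},
    {"tx": 0, "ty": 0, "tz": 0, "twist": 0}
  ]
}}

```text
clock: 5.35
position: [0.5252, 0.096, 0.1367]
ee_rot: [3.14, -0.001, -0.0]
force: [-0.4, -6.1, 1.1]
width: 0.208
gripper_force: 40.0
```

```bash
python3 - <<'E'
from h import *
s=arm.observe();print(s["position"],s["ee_rot"],s["force"],s["width"]*92,s["gripper_force"])
A=np.array([.5515,.150])
p=s["position"][:2]-A;print(np.hypot(*p),np.degrees(np.arctan2(p[1],p[0])))
t0=np.arctan2(p[1],p[0]);R=np.array([.0602*np.cos(t0),.0602*np.sin(t0)])
c=.0602
for k in range(48):
    a=t0-.2*k;b=a-.2
    d=c*np.array([np.cos(b)-np.cos(a),np.sin(b)-np.sin(a)])
    print(k,np.round([d[0],-d[1]],4))
E
```

```text
[0.52516862 0.09601335 0.13669144] [ 3.14043253e+00 -8.25922265e-04 -3.49057290e-04] [-0.40013627 -6.05486733  1.10971298] 19.139256243616703 40.00394533024519
0.06006579980588802 -116.00028682938257
0 [-0.0102 -0.0063]
1 [-0.0088 -0.0082]
2 [-0.007  -0.0098]
3 [-0.0049 -0.011 ]
4 [-0.0026 -0.0117]
5 [-0.0002 -0.012 ]
6 [ 0.0022 -0.0118]
7 [ 0.0045 -0.0111]
8 [ 0.0066 -0.01  ]
9 [ 0.0085 -0.0085]
10 [ 0.01   -0.0067]
11 [ 0.0111 -0.0045]
12 [ 0.0118 -0.0022]
13 [0.012  0.0001]
14 [0.0118 0.0025]
15 [0.011  0.0048]
16 [0.0098 0.0069]
17 [0.0083 0.0087]
18 [0.0064 0.0102]
19 [0.0042 0.0113]
20 [0.0019 0.0119]
21 [-0.0005  0.012 ]
22 [-0.0029  0.0117]
23 [-0.0051  0.0109]
24 [-0.0072  0.0096]
25 [-0.009  0.008]
26 [-0.0104  0.0061]
27 [-0.0114  0.0039]
28 [-0.0119  0.0016]
29 [-0.012  -0.0008]
30 [-0.0116 -0.0032]
31 [-0.0107 -0.0055]
32 [-0.0094 -0.0075]
33 [-0.0077 -0.0092]
34 [-0.0058 -0.0105]
35 [-0.0036 -0.0115]
36 [-0.0012 -0.012 ]
37 [ 0.0012 -0.012 ]
38 [ 0.0035 -0.0115]
39 [ 0.0058 -0.0105]
40 [ 0.0077 -0.0092]
41 [ 0.0094 -0.0075]
42 [ 0.0107 -0.0055]
43 [ 0.0116 -0.0032]
44 [ 0.012  -0.0009]
45 [0.0119 0.0015]
46 [0.0114 0.0039]
47 [0.0104 0.0061]
```

Request:
{"fn": "move_arm", "kwargs": {
  "motion": [
    {"tx": -0.0102, "ty": -0.0063, "tz": 0, "twist": 0},
    {"tx": -0.0088, "ty": -0.0082, "tz": 0, "twist": 0},
    {"tx": -0.007, "ty": -0.0098, "tz": 0, "twist": 0},
    {"tx": -0.0049, "ty": -0.011, "tz": 0, "twist": 0},
    {"tx": -0.0026, "ty": -0.0117, "tz": 0, "twist": 0},
    {"tx": -0.0002, "ty": -0.012, "tz": 0, "twist": 0}
  ]
}}

```text
clock: 5.95
position: [0.4928, 0.1543, 0.1367]
ee_rot: [3.14, -0.003, 0.003]
force: [8.1, -9.5, -3.1]
width: 0.205
gripper_force: 40.0
```

```bash
python3 - <<'E'
from h import *
s=arm.observe();print(s["position"],s["ee_rot"],s["force"],s["width"]*92,s["gripper_force"])
A=np.array([.5515,.150]);p=s["position"][:2]-A;print(np.hypot(*p),np.degrees(np.arctan2(p[1],p[0])))
E
```

```text
[0.49280154 0.15432861 0.13674124] [ 3.13960084e+00 -2.56293036e-03  3.34494950e-03] [ 8.13846978 -9.48842115 -3.09069743] 18.817956664701388 39.99423567096528
0.05885784692479271 175.78245896615394
```

Request:
{"fn": "move_arm", "kwargs": {
  "motion": [
    {"tx": 0.0032, "ty": -0.0118, "tz": 0, "twist": 0},
    {"tx": 0.0045, "ty": -0.0111, "tz": 0, "twist": 0},
    {"tx": 0.0066, "ty": -0.01, "tz": 0, "twist": 0},
    {"tx": 0.0085, "ty": -0.0085, "tz": 0, "twist": 0},
    {"tx": 0.01, "ty": -0.0067, "tz": 0, "twist": 0},
    {"tx": 0.0111, "ty": -0.0045, "tz": 0, "twist": 0},
    {"tx": 0.0118, "ty": -0.0022, "tz": 0, "twist": 0},
    {"tx": 0.012, "ty": 0.0001, "tz": 0, "twist": 0}
  ]
}}

```text
clock: 6.75
position: [0.5573, 0.2093, 0.1364]
ee_rot: [3.138, 0.0, -0.007]
force: [-9.6, -9.6, 10.2]
width: 0.208
gripper_force: 40.0
```

```bash
python3 - <<'E'
from h import *
s=arm.observe();print(s["position"],s["ee_rot"],s["force"],s["width"]*92,s["gripper_force"])
A=np.array([.5515,.150]);p=s["position"][:2]-A;print(np.hypot(*p),np.degrees(np.arctan2(p[1],p[0])))
E
```

```text
[0.55731642 0.20926407 0.13643114] [ 3.13838993e+00  3.45064227e-04 -7.02315867e-03] [-9.59446205 -9.60838419 10.18086384] 19.132186295303352 40.02701877245272
0.059548812511773276 84.3947107456331
```

Request:
{"fn": "move_arm", "kwargs": {
  "motion": [
    {"tx": 0.0118, "ty": 0.0035, "tz": 0, "twist": 0},
    {"tx": 0.011, "ty": 0.0048, "tz": 0, "twist": 0},
    {"tx": 0.0098, "ty": 0.0069, "tz": 0, "twist": 0},
    {"tx": 0.0083, "ty": 0.0087, "tz": 0, "twist": 0},
    {"tx": 0.0064, "ty": 0.0102, "tz": 0, "twist": 0},
    {"tx": 0.0042, "ty": 0.0113, "tz": 0, "twist": 0},
    {"tx": 0.0019, "ty": 0.0119, "tz": 0, "twist": 0},
    {"tx": -0.0005, "ty": 0.012, "tz": 0, "twist": 0}
  ]
}}

```text
clock: 7.55
position: [0.6126, 0.1458, 0.1369]
ee_rot: [-3.136, -0.006, -0.003]
force: [2.7, 9.3, -4.7]
width: 0.209
gripper_force: 40.0
```

```bash
python3 - <<'E'
from h import *
s=arm.observe();print(s["position"],s["ee_rot"],s["force"],s["width"]*92,s["gripper_force"])
A=np.array([.5515,.150]);p=s["position"][:2]-A;print(np.hypot(*p),np.degrees(np.arctan2(p[1],p[0])))
E
```

```text
[0.61263955 0.14584167 0.13691445] [-3.13587064e+00 -5.66775987e-03 -3.02049050e-03] [ 2.66333679  9.3443243  -4.74574285] 19.192070561767306 39.98961982810215
0.061280799232530034 -3.8909126131388807
```

Request:
{"fn": "move_arm", "kwargs": {
  "motion": [
    {"tx": -0.0029, "ty": 0.0117, "tz": 0, "twist": 0},
    {"tx": -0.0051, "ty": 0.0109, "tz": 0, "twist": 0},
    {"tx": -0.0072, "ty": 0.0096, "tz": 0, "twist": 0},
    {"tx": -0.009, "ty": 0.008, "tz": 0, "twist": 0},
    {"tx": -0.0104, "ty": 0.0061, "tz": 0, "twist": 0},
    {"tx": -0.0114, "ty": 0.0039, "tz": 0, "twist": 0},
    {"tx": -0.0119, "ty": 0.0016, "tz": 0, "twist": 0},
    {"tx": -0.012, "ty": -0.0008, "tz": 0, "twist": 0},
    {"tx": -0.0116, "ty": -0.0032, "tz": 0, "twist": 0}
  ]
}}

```text
clock: 8.45
position: [0.5324, 0.0928, 0.1369]
ee_rot: [-3.142, 0.002, -0.006]
force: [8.9, -2.2, -6.8]
width: 0.203
gripper_force: 40.0
```

```bash
python3 - <<'E'
from h import *
s=arm.observe();print(s["position"],s["ee_rot"],s["force"],s["width"]*92,s["gripper_force"])
A=np.array([.5515,.150]);p=s["position"][:2]-A;print(np.hypot(*p),np.degrees(np.arctan2(p[1],p[0])))
E
```

```text
[0.53243487 0.09276638 0.13688504] [-3.14158396e+00  1.92573706e-03 -6.19363908e-03] [ 8.88674704 -2.21360368 -6.82636412] 18.65072717962699 39.9857268804044
0.06032550849866828 -108.42346761640457
```

Request:
{"fn": "move_arm", "kwargs": {
  "motion": [
    {"tx": -0.0107, "ty": -0.0055, "tz": 0, "twist": 0},
    {"tx": -0.0094, "ty": -0.0075, "tz": 0, "twist": 0},
    {"tx": -0.0077, "ty": -0.0092, "tz": 0, "twist": 0},
    {"tx": -0.0058, "ty": -0.0105, "tz": 0, "twist": 0},
    {"tx": -0.0036, "ty": -0.0115, "tz": 0, "twist": 0},
    {"tx": -0.0012, "ty": -0.012, "tz": 0, "twist": 0},
    {"tx": 0.0012, "ty": -0.012, "tz": 0, "twist": 0}
  ]
}}

```text
clock: 9.15
position: [0.4936, 0.1601, 0.1366]
ee_rot: [3.139, -0.002, 0.0]
force: [3.2, -9.7, 1.5]
width: 0.208
gripper_force: 40.0
```

Request:
{"fn": "move_arm", "kwargs": {
  "motion": [
    {"tx": 0.0035, "ty": -0.0115, "tz": 0, "twist": 0},
    {"tx": 0.0058, "ty": -0.0105, "tz": 0, "twist": 0},
    {"tx": 0.0077, "ty": -0.0092, "tz": 0, "twist": 0},
    {"tx": 0.0094, "ty": -0.0075, "tz": 0, "twist": 0}
  ]
}}

```text
clock: 9.55
position: [0.5204, 0.2, 0.1366]
ee_rot: [3.14, -0.0, 0.001]
force: [3.3, -8.7, 1.5]
width: 0.206
gripper_force: 40.0
```

Request:
{"fn": "move_arm", "kwargs": {
  "motion": [
    {"tx": 0.0107, "ty": -0.0055, "tz": 0, "twist": 0},
    {"tx": 0.0116, "ty": -0.0032, "tz": 0, "twist": 0},
    {"tx": 0.012, "ty": -0.0009, "tz": 0, "twist": 0}
  ]
}}

```text
clock: 9.85
position: [0.5541, 0.2093, 0.1366]
ee_rot: [3.14, 0.0, -0.002]
force: [-3.0, -8.4, 3.5]
width: 0.206
gripper_force: 40.0
```

```bash
python3 - <<'E'
from h import *
s=arm.observe();print(s["position"],s["ee_rot"],s["force"],s["width"]*92,s["gripper_force"])
A=np.array([.5515,.150]);p=s["position"][:2]-A;print(np.hypot(*p),np.degrees(np.arctan2(p[1],p[0])))
E
```

```text
[0.5541487  0.20934646 0.13660879] [ 3.13993846e+00  1.85901163e-04 -1.51085661e-03] [-3.02293097 -8.43072191  3.46581052] 18.91752837663526 40.0127730393433
0.05940553477925248 87.44451646114115
```

Request:
{"fn": "move_arm", "kwargs": {
  "motion": [
    {"tx": 0.0119, "ty": 0.0025, "tz": 0, "twist": 0},
    {"tx": 0, "ty": 0, "tz": 0, "twist": 0},
    {"tx": 0, "ty": 0, "tz": 0, "twist": 0}
  ]
}}

```text
clock: 10.15
position: [0.5659, 0.2078, 0.1367]
ee_rot: [-3.141, -0.0, -0.0]
force: [-0.6, -1.4, 1.8]
width: 0.206
gripper_force: 40.0
```

Request:
{"fn": "move_arm", "kwargs": {
  "motion": [
    {"tx": 0, "ty": 0, "tz": 0, "twist": 0},
    {"tx": 0, "ty": 0, "tz": 0, "twist": 0},
    {"tx": 0, "ty": 0, "tz": 0, "twist": 0},
    {"tx": 0, "ty": 0, "tz": 0, "twist": 0},
    {"tx": 0, "ty": 0, "tz": 0, "twist": 0},
    {"tx": 0, "ty": 0, "tz": 0, "twist": 0},
    {"tx": 0, "ty": 0, "tz": 0, "twist": 0},
    {"tx": 0, "ty": 0, "tz": 0, "twist": 0}
  ],
  "gripper": -0.2
}}

```text
clock: 10.95
position: [0.5659, 0.2077, 0.1367]
ee_rot: [3.142, 0.001, 0.0]
force: [0.7, -0.1, -1.1]
width: 0.601
gripper_force: 0.0
```

Request:
{"fn": "move_arm", "kwargs": {
  "motion": [
    {"tx": 0, "ty": 0, "tz": -0.02, "twist": 0},
    {"tx": 0, "ty": 0, "tz": -0.03, "twist": 0},
    {"tx": 0, "ty": 0, "tz": -0.03, "twist": 0},
    {"tx": 0, "ty": 0, "tz": -0.03, "twist": 0},
    {"tx": -0.03, "ty": 0, "tz": 0, "twist": 0},
    {"tx": -0.04, "ty": 0, "tz": 0, "twist": 0},
    {"tx": -0.04, "ty": 0, "tz": 0, "twist": 0},
    {"tx": 0, "ty": 0, "tz": 0, "twist": 0},
    {"tx": 0, "ty": 0, "tz": 0, "twist": 0},
    {"tx": 0, "ty": 0, "tz": 0, "twist": 0}
  ]
}}

```text
clock: 11.95
position: [0.457, 0.2075, 0.2469]
ee_rot: [-3.141, 0.001, -0.001]
force: [0.0, -0.2, -0.5]
width: 0.6
gripper_force: 0.0
```

```bash
python3 - <<'E'
from h import *
s=arm.observe();print(s["position"],s["force"],s["width"]*92)
im=arm.get_image("wrist");im2=arm.get_image("side")
cv2.imwrite("pics/f.png",cv2.cvtColor(np.hstack([cv2.resize(im,(400,300)),cv2.resize(im2[150:320,180:400],(400,300))]),cv2.COLOR_RGB2BGR))
for c in("wrist","side"):
  for q,z in(("tall_knob",.152),("tall_axis",.129),("low_knob",.102)):
    for f in arm.place_of(c,q)[:1]:
        print(c,q,f["conf"],atz(ray(c,f["point"]),z))
E
```

```text
[0.4570313  0.20753087 0.24693792] [ 0.0159236  -0.1641388  -0.52643783] 55.216706556632
wrist tall_knob 0.87 [0.56158808 0.20820142 0.152     ]
wrist tall_axis 0.57 [0.55230911 0.1508691  0.129     ]
wrist low_knob 0.91 [ 0.53189201 -0.09589459  0.102     ]
side tall_knob 0.55 [0.56961082 0.20790509 0.152     ]
side tall_axis 0.77 [0.54624904 0.15562498 0.129     ]
side low_knob 0.45 [ 0.53238253 -0.08038073  0.102     ]
```

View pics/f.png

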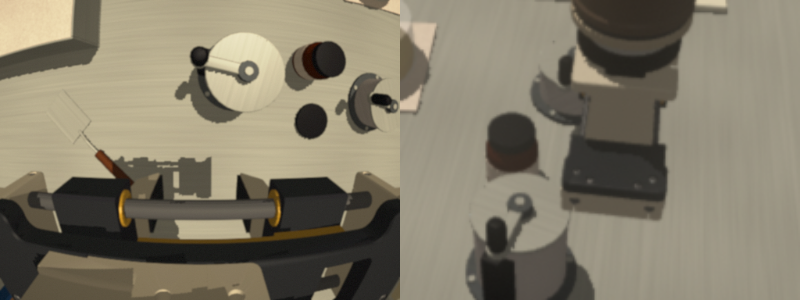

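The picture shows the tall crank's knob at about (200, 55), standing over the exit block, so the crank is at roughly 9.3 rad. The knob is released, and the low crank looks unmoved.

```bash
python3 -c "
from cell import arm
print(arm.sign_off())"
```

```text
the job is handed in; nothing more can be done
None
```

I wound the tall dispenser's crank clockwise to about 9.3 rad, past the point where its drag dropped away and within half a turn of it. I then let go, left the low crank alone, and handed the job in; the sign-off gave no verdict.

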